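Centre the mould between the packing blocks and hold it shut

ROBOT

A 6-joint arm with a two-finger parallel gripper is mounted at the origin on a cart in front of the work surface, level with it; the furniture and walls round the work are solid. World frame = base frame: x ahead of the robot, y to its left, z up, the work surface at z = 0. Lengths are in m, angles in degrees, forces in N, time in s.
With the tool pointing down it reaches from about 0.3 to 0.75 m from the base axis. Payload 8.5 kg.
Tool frame: the origin (TCP) lies on the centre line of the jaws, within the pads' length; the fingertips stand env.tcp_to_tips ahead of it and the grasp point (between the pads) lies 8 mm behind it (env.tcp_to_tips is the distance from the TCP to the fingertips, in m); z points along the fingers, y is the direction in which the jaws open and shut (so a half turn about z gives the same grasp; the last joint's range is limited). The gripper opens to 85 mm and grips with 20 to 120 N. Pads are 22 mm wide; open, the fingers measure 114 mm over their backs; the gripper's body (76 mm by 85 mm) begins 54 mm behind the grasp point. The pads swing forward as they close: fully open they stand 13 mm farther back than shut.
Start: joints at [-86.19, 21.807, 74.336, -0, 83.858, -12.336], TCP at [0.153, -0.528, 0.242] pointing down, gripper open.
Joint ranges: [-178.18, 178.18], [-50.72, 133.34], [12.68, 142.11], [-81.47, 261.47], [9.98, 163.14], [-165.26, 165.26]. Speed limits (degrees/s): [136.94, 136.94, 180, 180, 180, 180].

INTERFACE

Orientations are given as a 3x3 rotation matrix whose columns are the frame's x, y, z axes.
In Python, from rig import env gives the robot as it stands. The module is installed in compiled form; this text tells all that it offers.
- The arm moves only by the tool carry_out, never from a script. Its argument "rows" is a list of rows, each an object of numbers: "tx", "ty", "tz": the shift along the tool's x, y, z in cm; "yaw": the turn about the tool's z in rad. In form: [{"tx": .., "ty": .., "tz": .., "yaw": ..}, ...]. A call has 1 to 12 rows; each row shifts and turns the pose as measured when the row begins, along the tool's axes as they then stand; what a row does not reach is not made up. A row lasts 1/10 s, in which the tool goes at most 50 mm and 8.59 degrees, less where a joint would pass 70% of its speed; a pose out of reach is approached as far as the arm can. A call is refused whole if a number of a shift passes 5 or a number of a turn 0.15, either way. A call with a gripper value outside its range is refused whole. "jaw" is the closure, from -1 (fully open) to 1 (shut), set as the call begins (left out, the last holds). The fingers move at their own pace and stop on an object; "squeeze" is the grip in N (left out, the last holds). Time passes only in rows, so rows that do not move let the fingers close. It gives the time, the measured TCP pose, the force and the opening at its end, in the units of the state.
- env.observe(): the state, without advancing time (a new reading comes with each control period).
- env.get_image(name): name is "scene" or "side" or "wrist"; returns the picture (480x640x3 uint8, red, green, blue); there is no depth.
- env.camera_params(name): a dict with "vertical_fov" (degrees; the focal length in pixels is half the picture's height over the tangent of half this angle, whatever the lens; pixels are square), "cx", "cy" (the principal point, pixels), "k1" (the pictures are not rectified: a ray, as slopes to the right and down, at radius r is drawn at 1 + k1 r^2 times it, then the intrinsics apply), "view" (4x4, takes a point from world to camera coordinates). Camera axes: x right, y up, looking along -z (the intrinsics and any distortion apply to the point x, -y, -z); pixel columns grow to the right and rows downward; lengths in m; the calibration is good to about 2 mm. A picture is of the moment at which its call begins: read the wrist's pose just before it. camera_params takes no time and is no camera call; for the wrist camera it gives the pose at the moment of the call.
- env.close_job(): hands the job in, once; it reports no verdict.
The state is a dict: "time_s": time; "q": joint angles; "qvel": joint speeds; "joint_efforts": joint torques, N m; "position": TCP position; "tool_rot": TCP orientation; "ft_force": force on the tool from outside, world axes, zero at the start; "wrist_torque": the same for the moment, N m; "grip_width": finger opening in m.
Only numpy, scipy, OpenCV 4.12 (cv2) and the standard library are available. Lean on these libraries where they do the work, as an engineer would, in place of code of your own. Each camera call takes 0.05 s, during which the arm holds its last target. There are 200 camera calls.

TASK

Set the lower half of the two-part mould (the pale bare-aluminium block with two dowels) upright on the bench midway between the two wooden packing blocks, in line with their middles and with its long sides parallel to theirs, and let go of it. Then fit the blue upper half over the dowels and press it down against the sprung pad until the two halves meet all round; finish while still holding the upper half by its black rib and pressing the mould shut. Do not shift the packing blocks or the other things on the bench.

Things in the scene. Friction and masses are not known exactly. Their poses are not given: they have to be found in the camera images.
- lower_half: lower mould half: pale bare aluminium block 116 long (its x) x 50 wide (its y, grip here) x 30 high, 0.45 kg, loose, same turned half round. Origin: centre of its underside, z up. On top at x = +42 and -42 mm, y = 0, stand steel dowels 10 across, 17 tall (top 5 mm tapered to 4.4 across). In the middle of the top a round brass sprung pad, 18 across, stands 5 mm proud
- ejector_pad (a joint): travel of the brass sprung pad in the lower half (m): 0 = standing 5 mm proud of the face, 0.0048 = pushed in level with the face. It pushes up with about 7 N at 0 and 10.5 N fully in, more than the weight of the upper half, so the mould opens again by about 5 mm unless pressed.
- upper_half: upper mould half: blue block 116 (its x) x 50 x 28 high, 0.28 kg, holes down. Origin: centre of underside, z up. Blind holes 11.5 wide, 21 deep, mouths chamfered, in the underside at x = +42 and -42 mm. On top along x a black rib 74 long x 16 wide, its top 56 mm above the underside (foot 86 x 24 x 3 high). Fits either way round; shut, its origin is 30 mm above the lower half's
- rib (a point): point on the upper half's grip rib, in its middle, 45 mm above the underside of the upper half (11 mm below the rib's top)
- packing_a: brown hardwood packing block 45 (its x) x 90 (its y) x 38 high, loose, lying on the bench; origin at the centre of its underside. The other block lies 240 mm away along its +x axis, parallel to it
- packing_b: the other hardwood packing block, the same size; origin at the centre of its underside; 240 mm along packing_a's +x axis from packing_a
- dubbin_tin: bystander: red round tin, 64 across, 45 high, origin under its centre
- mug: bystander: pale mug, 93 high, origin at its underside
- pliers: bystander: punch pliers with red and grey handles, 197 long (its y), origin at the underside
- whetstone: bystander: oilstone 42 x 110 (its y) x 18 high, origin under its centre
There are look-alikes about, which are no part of the job. What is shaped like the lower_half but purple is not meant. There is more than one size of the upper_half; the job needs the larger.

How it is judged:
By the outcome, as a careful person would: the job done as asked, in the order asked, and still so for the second after the job is handed in, while the arm keeps its last pose, push and grip.
It also fails if it takes over 61 s, if anything falls off the work surface, if the arm or the gripper's body presses on something with over 40 N, if the wrist force passes 120 N, or if a joint passes its speed limit or range.

## Working session

There is one attempt and no reset: what is moved stays moved. The work goes in short steps, Python scripts to look and compute and a tool call to move; the robot and the scene stay as the last step left them, time stands still between calls to the robot, and variables do not carry over. Pictures are saved under pics/ and viewed, about 8 in all and at most 12, crops included, and the job is handed in when it is done.

Besides the shell and the picture viewer there is one more tool, called after "Request:" as name(argument=value, ...), one argument or row to a line, values as JSON. carry_out: Moves the arm, as the interface text tells. Its arguments: {"type":"object","properties":{"rows":{"type":"array","items":{"type":"object","properties":{"tx":{"type":"number"},"ty":{"type":"number"},"tz":{"type":"number"},"yaw":{"type":"number"}}}},"jaw":{"type":"number"},"squeeze":{"type":"number"}},"required":["rows"]}

```bash
mkdir -p pics; cat > h.py <<'E'
import numpy as np, cv2
from rig import env
def K(p):
    f=240/np.tan(np.radians(p["vertical_fov"])/2); return np.array([[f,0,p["cx"]],[0,f,p["cy"]],[0,0,1]]),np.array([p["k1"],0,0,0,0.])
def ray(p,px):
    k,d=K(p); u=cv2.undistortPoints(np.array(px,float).reshape(-1,1,2),k,d).reshape(-1,2)
    V=np.array(p["view"]); R=V[:3,:3]; o=-R.T@V[:3,3]
    return o,np.c_[u[:,0],-u[:,1],-np.ones(len(u))]@R
def plane(p,px,z):
    o,d=ray(p,px); return o+d*((z-o[2])/d[:,2])[:,None]
def proj(p,P):
    k,d=K(p); V=np.array(p["view"]); c=np.array(P,float).reshape(-1,3)@V[:3,:3].T+V[:3,3]
    return cv2.projectPoints((c*[1,-1,-1]).reshape(-1,1,3),np.zeros(3),np.zeros(3),k,d)[0].reshape(-1,2)
def snap(n,f):
    p=env.camera_params(n); im=env.get_image(n); cv2.imwrite(f,im[:,:,::-1]); np.save(f[:-4]+'.npy',np.array(p,dtype=object)); return p,im
E
python3 - <<'E'
from h import *
for n in ["scene","side","wrist"]:
    p,im=snap(n,f"pics/{n}0.png"); V=np.array(p["view"]); print(n,p["vertical_fov"],p["k1"],-V[:3,:3].T@V[:3,3],V[2,:3])
print(env.tcp_to_tips); s=env.observe(); print(s)
E
```

```text
scene 46.50896813582421 -0.05053711796569621 [-0.14275462 -1.13415231  0.91633762] [-0.47652974 -0.67656104  0.56141301]
side 50.78802136348854 -0.06661784006385618 [-0.15781435  0.18531275  1.32786572] [-0.50500011  0.20294999  0.83891965]
wrist 65.68928608876918 0.018486273077850952 [ 0.21901413 -0.50885176  0.37320461] [0.2619243 0.0737342 0.9622676]
0.011
{'time_s': 0.15, 'q': array([-8.61901414e+01,  2.18334486e+01,  7.43702475e+01, -6.90955052e-04,
        8.38592111e+01, -1.23350598e+01]), 'qvel': array([ 0.11523875, -0.12172132, -0.14254901,  0.12931705, -0.02919238,
       -0.02101609]), 'joint_efforts': array([ 2.81870743e-03, -4.48619807e+01, -2.31346339e+01, -1.59298397e-04,
        3.73658433e-03,  1.21685284e-05]), 'position': array([ 0.15292513, -0.52810317,  0.24186785]), 'tool_rot': array([[ 9.60561100e-01,  2.78068994e-01, -8.49169149e-05],
       [ 2.78068917e-01, -9.60560502e-01,  1.09471542e-03],
       [ 2.22838581e-04, -1.07515380e-03, -9.99999397e-01]]), 'ft_force': array([-0.53211193,  0.37944769,  0.02395785]), 'wrist_torque': array([ 0.02973   , -0.02660348,  0.00302987]), 'grip_width': 0.08527729384496757}
```

View pics/scene0.png

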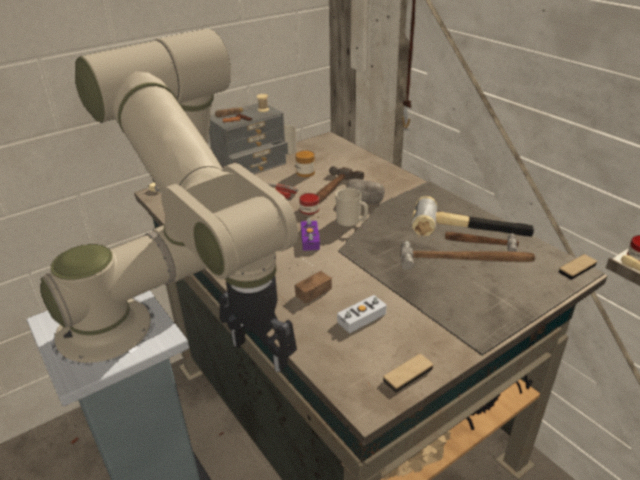

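View pics/side0.png

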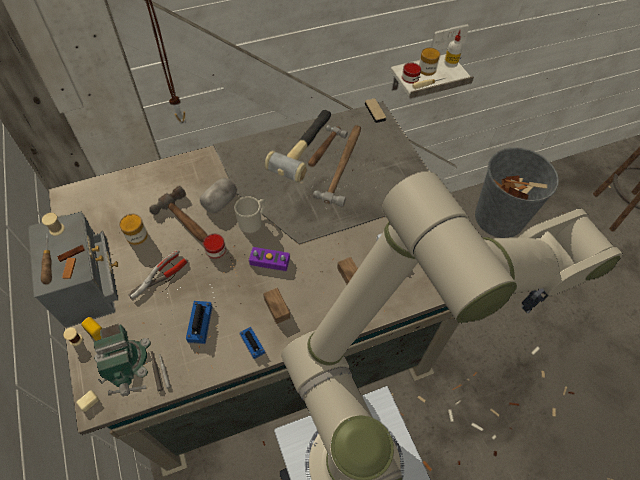

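Candidates: the pale lower half at scene (361,313). Its look-alike is purple, at scene (310,235) and side (269,259). The uppers are the large blue at side (199,322) and a smaller blue at side (252,342). The brown packing blocks are at side (276,305) and (347,269).

```bash
python3 - <<'E'
from h import *
ps=np.load('pics/scene0.npy',allow_pickle=True).item();pd=np.load('pics/side0.npy',allow_pickle=True).item();pw=np.load('pics/wrist0.npy',allow_pickle=True).item()
print('scene z.03',plane(ps,[[361,308],[313,283],[408,367],[310,232]],.035).round(3).tolist())
print('side',plane(pd,[[199,322],[252,342],[276,305],[347,269],[269,259],[214,245],[165,275],[250,214]],.035).round(3).tolist())
im=cv2.imread('pics/scene0.png')
a=cv2.resize(im[265:345,280:400],(480,320),interpolation=cv2.INTER_CUBIC)
im2=cv2.imread('pics/side0.png'); b=cv2.resize(im2[240:370,170:370],(492,320),interpolation=cv2.INTER_CUBIC)
w=cv2.resize(cv2.imread('pics/wrist0.png'),(320,240))
o=np.zeros((600,800,3),np.uint8); o[:320,:400]=a[:,:400]; o[:320,400:]=b[:,:400]; o[330:570,:320]=w; cv2.imwrite('pics/m1.png',o)
E
```

```text
scene z.03 [[0.522, -0.348, 0.035], [0.487, -0.198, 0.035], [0.48, -0.557, 0.035], [0.619, 0.005, 0.035]]
side [[0.486, 0.263, 0.035], [0.379, 0.143, 0.035], [0.461, 0.046, 0.035], [0.5, -0.187, 0.035], [0.613, 0.018, 0.035], [0.718, 0.16, 0.035], [0.666, 0.321, 0.035], [0.792, 0.023, 0.035]]
```

View pics/m1.png

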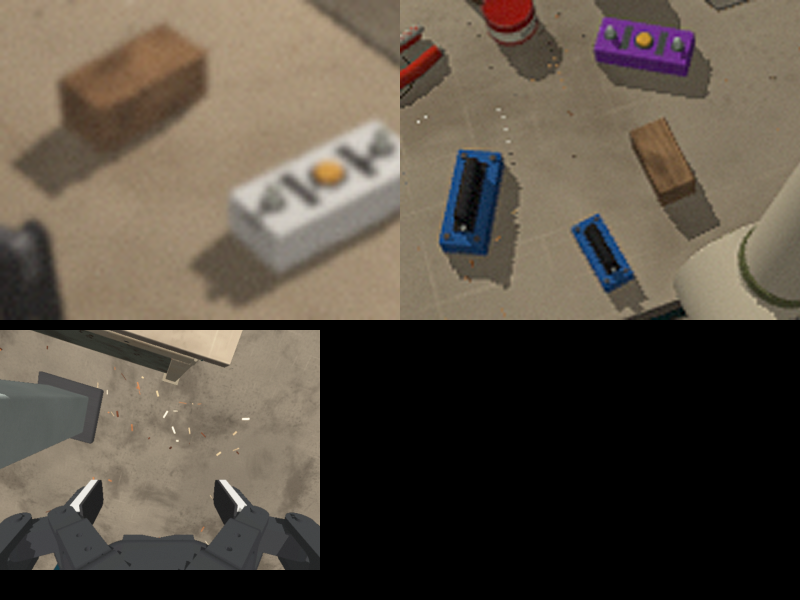

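The pale block at scene (361,313) is aluminium, with dowels and a pad, so it is the right one. The larger blue block, at side (199,322), has the longer rib. I'll move over the area and look with the wrist camera.

Request:
carry_out(
  rows=[
    {"tx": 4, "ty": -1.4, "tz": -0.6},
    {"tx": 4, "ty": -1.4, "tz": -0.6},
    {"tx": 4, "ty": -1.4, "tz": -0.6},
    {"tx": 4, "ty": -1.4, "tz": -0.6},
    {"tx": 4, "ty": -1.4, "tz": -0.6},
    {"tx": 4, "ty": -1.4, "tz": -0.6},
    {"tx": 4, "ty": -1.4, "tz": -0.6},
    {"tx": 4, "ty": -1.4, "tz": -0.6},
    {"tx": 4, "ty": -1.4, "tz": -0.6},
    {"tx": 4, "ty": -1.4, "tz": -0.6},
    {},
    {},
  ],
  jaw=-1,
  squeeze=60,
)

```text
validation failed for argument at $.ro...
```

```bash
python3 - <<'E'
from h import *
p,im=snap('wrist','pics/wrist1.png'); s=env.observe(); print(s['position'],s['tool_rot'].round(4).tolist(),s['time_s'])
E
```

```text
[ 0.15293896 -0.52812045  0.24195823] [[0.9606, 0.2781, -0.0001], [0.2781, -0.9606, 0.0009], [0.0002, -0.0009, -1.0]] 0.2
```

View pics/wrist1.png

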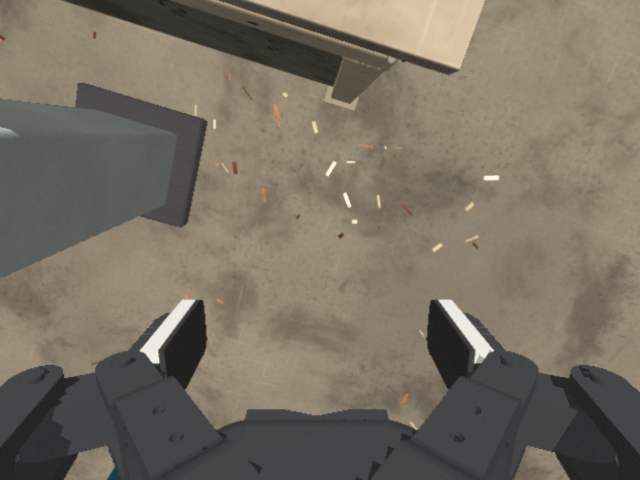

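The move was refused, so this still shows the floor at the start pose. Empty rows seem not to be allowed, so I'll fill in every field.

Request:
carry_out(
  rows=[
    {"tx": 4, "ty": -1.4, "tz": -0.6, "yaw": 0},
    {"tx": 4, "ty": -1.4, "tz": -0.6, "yaw": 0},
    {"tx": 4, "ty": -1.4, "tz": -0.6, "yaw": 0},
    {"tx": 4, "ty": -1.4, "tz": -0.6, "yaw": 0},
    {"tx": 4, "ty": -1.4, "tz": -0.6, "yaw": 0},
    {"tx": 4, "ty": -1.4, "tz": -0.6, "yaw": 0},
    {"tx": 4, "ty": -1.4, "tz": -0.6, "yaw": 0},
    {"tx": 4, "ty": -1.4, "tz": -0.6, "yaw": 0},
    {"tx": 4, "ty": -1.4, "tz": -0.6, "yaw": 0},
    {"tx": 4, "ty": -1.4, "tz": -0.6, "yaw": 0},
    {"tx": 0, "ty": 0, "tz": 0, "yaw": 0},
    {"tx": 0, "ty": 0, "tz": 0, "yaw": 0},
  ],
  jaw=-1,
  squeeze=60,
)

```text
time_s: 1.4
position: [0.5109, -0.2727, 0.3018]
tool_rot: [[0.961, 0.275, -0.002], [0.275, -0.961, 0.006], [-0.0, -0.006, -1.0]]
ft_force: [-0.5, 0.4, 0.1]
grip_width: 0.0853
```

```bash
python3 - <<'E'
from h import *
p,im=snap('wrist','pics/wrist2.png'); s=env.observe(); print(s['position'],s['tool_rot'].round(4).tolist(),s['time_s'])
E
```

```text
[ 0.51071774 -0.2728614   0.30181691] [[0.9615, 0.2747, -0.0014], [0.2748, -0.9615, 0.0058], [0.0002, -0.006, -1.0]] 1.45
```

View pics/wrist2.png

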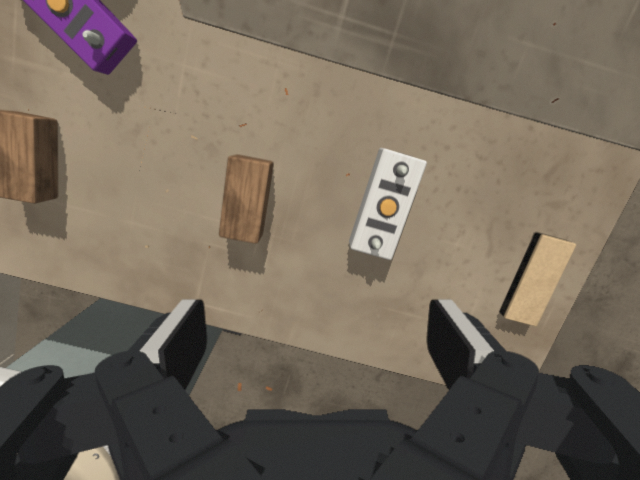

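The wrist view shows the pale lower half at (388,205), its pad at (388,207), and the packing blocks at (247,198) and (20,155, cut off by the edge). I'll shift left so that all three are in view.

Request:
carry_out(
  rows=[
    {"tx": 0, "ty": -3, "tz": -1, "yaw": 0},
    {"tx": 0, "ty": -3, "tz": -1, "yaw": 0},
    {"tx": 0, "ty": -2, "tz": -1, "yaw": 0},
    {"tx": 0, "ty": 0, "tz": 0, "yaw": 0},
    {"tx": 0, "ty": 0, "tz": 0, "yaw": 0},
    {"tx": 0, "ty": 0, "tz": 0, "yaw": 0},
  ],
)

```text
time_s: 2.05
position: [0.4849, -0.1984, 0.3321]
tool_rot: [[0.964, 0.267, -0.004], [0.267, -0.964, 0.007], [-0.002, -0.007, -1.0]]
ft_force: [0.4, -0.2, 0.2]
grip_width: 0.0858
```

```bash
cat >> h.py <<'E'
def top(p,mask,z,amin=300):
    """min-area rectangles of blobs, corners cast to plane z -> centre, long-axis angle, sizes"""
    out=[]
    for c in cv2.findContours(mask,cv2.RETR_EXTERNAL,cv2.CHAIN_APPROX_NONE)[0]:
        if cv2.contourArea(c)<amin: continue
        P=plane(p,c.reshape(-1,2),z)[:,:2]; r=cv2.minAreaRect((P*1000).astype(np.float32)); b=cv2.boxPoints(r)
        e=b[1]-b[0]; g=b[2]-b[1]; l=e if np.hypot(*e)>np.hypot(*g) else g
        out.append((np.round(c.reshape(-1,2).mean(0)),np.round(r[0],1),np.round(np.degrees(np.arctan2(l[1],l[0]))%180,1),np.round(r[1],1)))
    return out
E
python3 - <<'E'
from h import *
p,im=snap('wrist','pics/wrist3.png'); s=env.observe(); print(s['position'],s['tool_rot'][:,0],s['time_s'])
print(np.array(p['view'])[2])
hsv=cv2.cvtColor(im,cv2.COLOR_RGB2HSV)
for pt in [(365,215),(520,210),(140,160)]: print(im[pt[1]-3:pt[1]+3,pt[0]-3:pt[0]+3].mean((0,1)))
a=im.copy()[:,:,::-1]
white=cv2.inRange(hsv,(0,0,190),(180,25,255)); brown=cv2.inRange(hsv,(0,80,40),(18,200,255))
k=np.ones((5,5)); white=cv2.morphologyEx(white,cv2.MORPH_CLOSE,np.ones((9,9)));brown=cv2.morphologyEx(brown,cv2.MORPH_CLOSE,k);brown=cv2.morphologyEx(brown,cv2.MORPH_OPEN,k)
for r in top(p,white,.03): print('w',r)
for r in top(p,brown,.038): print('b',r)
gold=cv2.inRange(hsv,(12,130,150),(25,255,255))
for r in top(p,gold,.035,60): print('g',r)
o=np.vstack([cv2.resize(a,(480,360)),np.zeros((10,480,3),np.uint8)]); m=np.dstack([white,brown,gold]); m=cv2.resize(m,(300,225)); 
oo=np.zeros((370,800,3),np.uint8);oo[:370,:480]=o;oo[:225,490:790]=m;cv2.imwrite('pics/m3.png',oo)
E
```

```text
[ 0.48498652 -0.1985349   0.33183192] [ 0.96380257  0.26660663 -0.00234628] 2.1
[ 0.26650728  0.06550465  0.9616044  -0.58075035]
[150.97222222 134.11111111 112.75      ]
[156.88888889 141.08333333 118.13888889]
[86.02777778 73.47222222 59.63888889]
w (array([212., 401.]), array([ 161.6, -126.9]), np.float32(179.7), array([63.6, 67.8]))
w (array([ 52., 361.]), array([178. ,  82.1]), np.float32(103.8), array([ 50.6, 122.5]))
w (array([452., 193.]), array([ 525.5, -347.2]), np.float32(179.8), array([ 48.4, 113.7]))
b (array([591., 265.]), array([ 489.2, -533.9]), np.float32(0.4), array([105.1,  43.2]))
b (array([317., 190.]), array([ 489.5, -195.1]), np.float32(5.2), array([90.6, 44.7]))
b (array([112., 152.]), array([468.5,  35.4]), np.float32(4.7), array([90.9, 59.7]))
g (array([452., 197.]), array([ 524.6, -346.9]), np.float32(105.4), array([16.3, 16.5]))
g (array([153.,   8.]), array([623.9,  14. ]), np.float32(98.3), array([15.5, 16. ]))
```

View pics/m3.png

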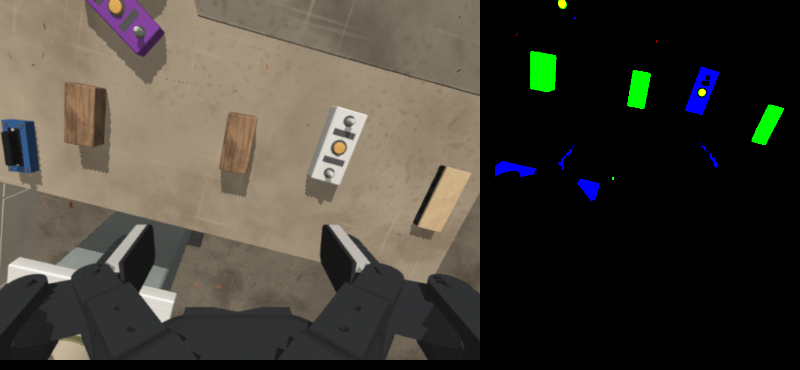

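Lower half: (525,-347) mm, long axis at 0°. Packing blocks: about (489.5,-195) and (468,43), long axis at 5.2°. That puts the target at about (479,-76) at 5.2°. I'll align above the lower half.

Request:
carry_out(
  rows=[
    {"tx": 0, "ty": 0, "tz": 1, "yaw": 0.135},
    {"tx": 0, "ty": 0, "tz": 2, "yaw": 0.135},
    {"tx": 1, "ty": 3.7, "tz": 4, "yaw": 0},
    {"tx": 1, "ty": 3.7, "tz": 4, "yaw": 0},
    {"tx": 1, "ty": 3.7, "tz": 4, "yaw": 0},
    {"tx": 1, "ty": 3.7, "tz": 4, "yaw": 0},
    {"tx": 0, "ty": 0, "tz": 0, "yaw": 0},
    {"tx": 0, "ty": 0, "tz": 0, "yaw": 0},
  ],
)

```text
time_s: 2.9
position: [0.5191, -0.3394, 0.1488]
tool_rot: [[1.0, -0.017, -0.005], [-0.017, -1.0, 0.009], [-0.005, -0.009, -1.0]]
ft_force: [-0.0, 0.1, -0.2]
grip_width: 0.0852
```

```bash
cat > look.py <<'E'
from h import *
import sys
s=env.observe(); p,im=snap('wrist',f'pics/{sys.argv[1]}.png'); print(s['position'].round(4),'xang',np.degrees(np.arctan2(s['tool_rot'][1,0],s['tool_rot'][0,0])).round(2),s['tool_rot'][:,2].round(4),s['time_s'])
hsv=cv2.cvtColor(im,cv2.COLOR_RGB2HSV); k=np.ones((5,5))
white=cv2.morphologyEx(cv2.inRange(hsv,(0,0,190),(180,25,255)),cv2.MORPH_CLOSE,np.ones((9,9)))
brown=cv2.morphologyEx(cv2.morphologyEx(cv2.inRange(hsv,(0,80,40),(18,200,255)),cv2.MORPH_CLOSE,k),cv2.MORPH_OPEN,k)
gold=cv2.inRange(hsv,(12,130,150),(25,255,255)); blue=cv2.inRange(hsv,(98,120,40),(118,255,255))
dz=float(sys.argv[2]) if len(sys.argv)>2 else 0
for n,m,z,a in [('white',white,.03+dz,500),('brown',brown,.038,500),('gold',gold,.035+dz,60),('blue',cv2.morphologyEx(blue,cv2.MORPH_CLOSE,np.ones((41,41))),.028+dz,500)]:
    for r in top(p,m,z,a): print(n,*r)
E
python3 look.py w4
```

```text
[ 0.5191 -0.3394  0.1488] xang -0.97 [-0.0052  0.0088 -0.9999] 2.9
white [330. 221.] [ 526.3 -347.4] 179.5 [ 47.2 113.4]
brown [331. 229.] [ 526.5 -347.7] 179.1 [16.8 17.3]
brown [121. 271.] [ 493.1 -204. ] 5.3 [93.6 60.3]
brown [605. 266.] [ 495. -535.] 0.6 [102.4  42. ]
gold [331. 228.] [ 525.8 -347.8] 43.8 [16.8 16.5]
```

Request:
carry_out(
  rows=[
    {"tx": 0.4, "ty": 0.5, "tz": 2.5, "yaw": 0},
    {"tx": 0.4, "ty": 0.4, "tz": 2.5, "yaw": 0},
    {"tx": 0, "ty": 0, "tz": 2.5, "yaw": 0},
    {"tx": 0, "ty": 0, "tz": 2, "yaw": 0},
    {"tx": 0, "ty": 0, "tz": 1, "yaw": 0},
    {"tx": 0, "ty": 0, "tz": 0, "yaw": 0},
    {"tx": 0, "ty": 0, "tz": 0, "yaw": 0},
  ],
)

```text
time_s: 3.65
position: [0.5304, -0.3464, 0.0516]
tool_rot: [[1.0, -0.012, 0.007], [-0.012, -1.0, -0.003], [0.007, 0.003, -1.0]]
ft_force: [-0.7, -0.3, 0.4]
grip_width: 0.0857
```

Request:
carry_out(
  rows=[
    {"tx": -0.4, "ty": 0.1, "tz": 1, "yaw": 0},
    {"tx": -0.1, "ty": 0, "tz": 1, "yaw": 0},
    {"tx": 0, "ty": 0, "tz": 1, "yaw": 0},
    {"tx": 0, "ty": 0, "tz": 0.7, "yaw": 0},
    {"tx": 0, "ty": 0, "tz": 0, "yaw": 0},
    {"tx": 0, "ty": 0, "tz": 0, "yaw": 0},
  ],
)

```text
time_s: 4.25
position: [0.526, -0.3482, 0.014]
tool_rot: [[1.0, -0.012, 0.01], [-0.012, -1.0, -0.006], [0.01, 0.006, -1.0]]
ft_force: [0.4, 0.2, 0.2]
grip_width: 0.0853
```

Request:
carry_out(
  rows=[
    {"tx": 0, "ty": 0, "tz": 0, "yaw": 0},
    {"tx": 0, "ty": 0, "tz": 0, "yaw": 0},
    {"tx": 0, "ty": 0, "tz": 0, "yaw": 0},
    {"tx": 0, "ty": 0, "tz": 0, "yaw": 0},
    {"tx": 0, "ty": 0, "tz": 0, "yaw": 0},
    {"tx": 0, "ty": 0, "tz": 0, "yaw": 0},
    {"tx": 0, "ty": 0, "tz": 0, "yaw": 0},
    {"tx": 0, "ty": 0, "tz": 0, "yaw": 0},
  ],
  jaw=1,
  squeeze=60,
)

```text
time_s: 5.05
position: [0.5263, -0.3483, 0.0147]
tool_rot: [[1.0, -0.012, 0.011], [-0.012, -1.0, -0.006], [0.011, 0.006, -1.0]]
ft_force: [0.3, -0.2, -1.3]
grip_width: 0.0488
```

```bash
python3 look.py w5; python3 -c "
from h import *
s=env.observe();print(s['grip_width'],s['ft_force'],s['position'])"
```

```text
[ 0.5263 -0.3483  0.0147] xang -0.69 [ 0.0109 -0.0063 -0.9999] 5.05
white [320. 281.] [ 541.4 -347.5] 179.1 [47.4 86.7]
brown [  8. 380.] [ 516.9 -247.8] 167.5 [ 9.3 38.7]
brown [316. 344.] [ 528.6 -347.9] 179.0 [16.8 19.1]
gold [316. 344.] [ 526.8 -347.6] 14.4 [18.8 16.6]
0.04865509905427532 [-0.45972116 -0.45995047 -0.76774958] [ 0.52629563 -0.34827167  0.01466875]
```

Gripped at a width of 48.8 mm. Now lift and carry it over packing_a.

Request:
carry_out(
  rows=[
    {"tx": 0, "ty": 0, "tz": -1, "yaw": 0},
    {"tx": 0, "ty": 0, "tz": -3, "yaw": 0},
    {"tx": 0, "ty": 0, "tz": -4, "yaw": 0},
    {"tx": 0, "ty": -1, "tz": -4, "yaw": 0},
    {"tx": -0.5, "ty": -3, "tz": -1, "yaw": 0},
    {"tx": -1, "ty": -4, "tz": 0, "yaw": 0},
    {"tx": -1, "ty": -4, "tz": 0, "yaw": 0},
    {"tx": -1, "ty": -4, "tz": 0, "yaw": 0},
    {"tx": -1, "ty": -4, "tz": 0, "yaw": 0},
    {"tx": -0.5, "ty": -3, "tz": 0, "yaw": -0.05},
    {"tx": 0, "ty": -2, "tz": 0, "yaw": -0.05},
    {"tx": 0, "ty": 0, "tz": 0, "yaw": 0},
  ],
)

```text
time_s: 6.3
position: [0.4704, -0.0861, 0.1503]
tool_rot: [[0.996, 0.089, 0.004], [0.089, -0.996, -0.001], [0.004, 0.001, -1.0]]
ft_force: [-0.0, -0.8, -5.4]
grip_width: 0.0491
```

```bash
python3 look.py w6 0.15; python3 -c "
from h import *
s=env.observe();print(s['grip_width'],s['ft_force'],s['position'])"
```

```text
[ 0.4704 -0.0861  0.1503] xang 5.12 [ 4.4e-03 -5.0e-04 -1.0e+00] 6.3
white [320. 305.] [490.8 -83.6] 5.1 [79.1 41.8]
brown [317. 344.] [391.  -92.9] 5.0 [43.1 37.8]
brown [132. 221.] [469.2  36.8] 5.1 [90.2 57. ]
brown [474. 220.] [ 489.8 -189. ] 5.2 [90.2 54.7]
gold [316. 344.] [479.7 -84.8] 20.4 [16.5 14.5]
blue [ 23. 309.] [479.3   1.7] 172.8 [18.4 38.2]
0.04906444750669256 [-0.50315161 -0.60287885 -5.23131107] [ 0.47079531 -0.08719812  0.15036831]
```

View pics/w6.png

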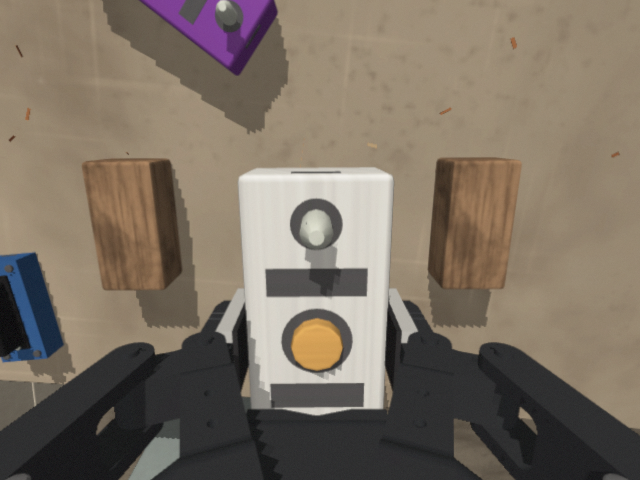

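The block is held level over the gap. Packing tops are at (130,223) and (477,222) px. The midpoint works out at (479.1,-75.6) mm and the angle at 5.2°.

Request:
carry_out(
  rows=[
    {"tx": 0.5, "ty": -0.6, "tz": 1.5, "yaw": 0},
    {"tx": 0.4, "ty": -0.5, "tz": 2.5, "yaw": 0},
    {"tx": 0, "ty": 0, "tz": 2.5, "yaw": 0},
    {"tx": 0, "ty": 0, "tz": 2.5, "yaw": 0},
    {"tx": 0, "ty": 0, "tz": 1.5, "yaw": 0},
    {"tx": 0, "ty": 0, "tz": 0, "yaw": 0},
    {"tx": 0, "ty": 0, "tz": 0, "yaw": 0},
    {"tx": 0, "ty": 0, "tz": 0, "yaw": 0},
  ],
)

```text
time_s: 7.15
position: [0.4829, -0.0821, 0.045]
tool_rot: [[0.997, 0.078, 0.011], [0.078, -0.997, -0.006], [0.011, 0.007, -1.0]]
ft_force: [0.2, 1.2, -5.9]
grip_width: 0.0489
```

Request:
carry_out(
  rows=[
    {"tx": -0.3, "ty": -0.7, "tz": 0.8, "yaw": -0.012},
    {"tx": 0, "ty": 0, "tz": 0.8, "yaw": 0},
    {"tx": 0, "ty": 0, "tz": 0.8, "yaw": 0},
    {"tx": 0, "ty": 0, "tz": 0, "yaw": 0},
    {"tx": 0, "ty": 0, "tz": 0, "yaw": 0},
    {"tx": 0, "ty": 0, "tz": 0, "yaw": 0},
  ],
)

```text
time_s: 7.75
position: [0.4803, -0.0754, 0.0206]
tool_rot: [[0.996, 0.091, 0.015], [0.091, -0.996, -0.007], [0.014, 0.009, -1.0]]
ft_force: [0.4, -0.5, -4.9]
grip_width: 0.049
```

```bash
python3 look.py w7 0.008
```

```text
[ 0.4803 -0.0754  0.0206] xang 5.22 [ 0.0147 -0.0075 -0.9999] 7.75
white [318. 286.] [496.3 -72.9] 5.0 [85.4 46.6]
brown [316. 344.] [479. -75.] 4.8 [20.1 17.7]
brown [ 38. 306.] [478.2  14.3] 173.4 [32.8 87.6]
brown [598. 306.] [ 492.4 -165.5] 17.2 [92.6 35.9]
gold [316. 344.] [482.  -74.7] 4.8 [18.5 16.3]
```

Request:
carry_out(
  rows=[
    {"tx": -0.1, "ty": 0, "tz": 0.25, "yaw": 0},
    {"tx": 0, "ty": 0, "tz": 0.25, "yaw": 0},
    {"tx": 0, "ty": 0, "tz": 0.1, "yaw": 0},
    {"tx": 0, "ty": 0, "tz": 0, "yaw": 0},
    {"tx": 0, "ty": 0, "tz": 0, "yaw": 0},
  ],
)

```text
time_s: 8.3
position: [0.4798, -0.0758, 0.0149]
tool_rot: [[0.996, 0.091, 0.016], [0.091, -0.996, -0.008], [0.015, 0.009, -1.0]]
ft_force: [-0.4, 0.3, -3.5]
grip_width: 0.0493
```

Request:
carry_out(
  rows=[
    {"tx": -0.06, "ty": 0, "tz": 0.04, "yaw": 0},
    {"tx": 0, "ty": 0, "tz": 0.0, "yaw": 0},
    {"tx": 0, "ty": 0, "tz": 0, "yaw": 0},
  ],
)

```text
time_s: 8.6
position: [0.4796, -0.0759, 0.015]
tool_rot: [[0.996, 0.09, 0.018], [0.09, -0.996, -0.008], [0.017, 0.01, -1.0]]
ft_force: [-0.5, 0.8, -3.5]
grip_width: 0.0489
```

Request:
carry_out(
  rows=[
    {"tx": 0, "ty": 0, "tz": 0, "yaw": 0},
    {"tx": 0, "ty": 0, "tz": 0, "yaw": 0},
    {"tx": 0, "ty": 0, "tz": 0, "yaw": 0},
    {"tx": 0, "ty": 0, "tz": 0, "yaw": 0},
    {"tx": 0, "ty": 0, "tz": 0, "yaw": 0},
    {"tx": 0, "ty": 0, "tz": 0, "yaw": 0},
    {"tx": 0, "ty": 0, "tz": -1, "yaw": 0},
    {"tx": 0, "ty": 0, "tz": -3, "yaw": 0},
    {"tx": 0, "ty": 0, "tz": -5, "yaw": 0},
    {"tx": 0, "ty": 0, "tz": -5, "yaw": 0},
    {"tx": 0, "ty": 0, "tz": -5, "yaw": 0},
    {"tx": 0, "ty": 0, "tz": -3, "yaw": 0},
  ],
  jaw=-1,
)

```text
time_s: 9.8
position: [0.4739, -0.0735, 0.2418]
tool_rot: [[0.996, 0.09, 0.013], [0.09, -0.996, -0.007], [0.012, 0.008, -1.0]]
ft_force: [1.1, -0.4, -0.8]
grip_width: 0.085
```

Request:
carry_out(
  rows=[
    {"tx": -3, "ty": 0, "tz": 0, "yaw": 0},
    {"tx": -3, "ty": 0, "tz": 0, "yaw": 0},
    {"tx": 0, "ty": 0, "tz": 0, "yaw": 0},
    {"tx": 0, "ty": 0, "tz": 0, "yaw": 0},
    {"tx": 0, "ty": 0, "tz": 0, "yaw": 0},
  ],
)

```text
time_s: 10.3
position: [0.4134, -0.0791, 0.2493]
tool_rot: [[0.995, 0.091, 0.027], [0.091, -0.996, -0.013], [0.026, 0.016, -1.0]]
ft_force: [-0.9, 0.5, 0.1]
grip_width: 0.0855
```

```bash
python3 look.py w8
```

```text
[ 0.4134 -0.0791  0.2493] xang 5.24 [ 0.027  -0.0134 -0.9995] 10.3
white [104. 465.] [110.8 129.6] 3.3 [44.7 24.6]
white [225. 412.] [179.9  -1.2] 90.4 [29.9 59.7]
white [467. 331.] [ 308.3 -250.1] 36.4 [83.1 20.2]
white [166. 329.] [284.4  61.7] 152.6 [18.4 78.1]
white [315. 143.] [478.8 -75.5] 5.6 [113.5  48.3]
brown [444. 143.] [ 488.1 -190. ] 5.0 [88.7 53.5]
brown [185. 144.] [467.1  39.2] 5.1 [88.7 52.6]
gold [316. 145.] [478.6 -75.8] 139.4 [16.4 16.4]
blue [ 91. 216.] [390.8 133. ] 10.4 [79.6 43.5]
```

Placed and released: lower half at (478.7,-75.6) mm against a packing midpoint of about (477.6,-75.4), angle 5.3° against 5.1°. Next is the large blue half.

Request:
carry_out(
  rows=[
    {"tx": 0.8, "ty": -3, "tz": 0, "yaw": 0},
    {"tx": 0.8, "ty": -3.5, "tz": 0, "yaw": 0},
    {"tx": 0.8, "ty": -3.5, "tz": 0, "yaw": 0},
    {"tx": 0.8, "ty": -3.5, "tz": 0, "yaw": 0},
    {"tx": 0.8, "ty": -3.5, "tz": 0, "yaw": 0},
    {"tx": 0.8, "ty": -3.5, "tz": 0, "yaw": 0},
    {"tx": 0.8, "ty": -3.5, "tz": 0, "yaw": 0},
    {"tx": 0.8, "ty": -3.5, "tz": 0, "yaw": 0},
    {"tx": 0.8, "ty": -3, "tz": 0, "yaw": 0},
    {"tx": 0, "ty": 0, "tz": 0, "yaw": 0},
    {"tx": 0, "ty": 0, "tz": 0, "yaw": 0},
    {"tx": 0, "ty": 0, "tz": 0, "yaw": 0},
  ],
)

```text
time_s: 11.55
position: [0.4643, 0.2462, 0.2415]
tool_rot: [[0.995, 0.093, 0.02], [0.093, -0.996, -0.014], [0.019, 0.016, -1.0]]
ft_force: [0.8, 0.5, -0.2]
grip_width: 0.0854
```

```bash
python3 look.py w9
```

```text
[0.4643 0.2462 0.2415] xang 5.34 [ 0.0201 -0.0144 -0.9997] 11.55
white [540. 472.] [192.5 -40.2] 95.1 [23.6 61.9]
white [467. 331.] [361.   77.9] 36.5 [82.9 20.2]
white [166. 331.] [334.3 379.4] 145.6 [20.4 78.5]
white [631. 228.] [476.5 -51.5] 17.5 [120.8  23.9]
brown [521. 228.] [468.   53.6] 5.2 [91.8 61. ]
gold [607.  51.] [624.2  15.7] 42.1 [17.4 16.3]
blue [405. 292.] [393.1 147.5] 10.6 [85.  36.3]
blue [298. 176.] [496.5 264.2] 155.4 [ 48.9 114.7]
```

View pics/w9.png

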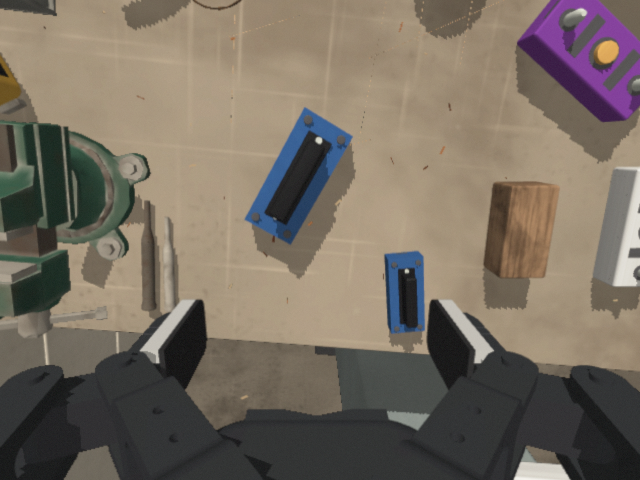

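The large blue half is at px (298,176), which is (496,264) mm with its long axis at -24.6°. The smaller one, at (405,292), is not wanted. The purple one is at (590,50). I'll turn the gripper and descend partway.

Request:
carry_out(
  rows=[
    {"tx": 1, "ty": -0.5, "tz": 1, "yaw": 0.13},
    {"tx": 1, "ty": -0.5, "tz": 1.5, "yaw": 0.13},
    {"tx": 1, "ty": -0.5, "tz": 2, "yaw": 0.13},
    {"tx": 0, "ty": 0, "tz": 2, "yaw": 0.13},
    {"tx": 0, "ty": 0, "tz": 2, "yaw": 0},
    {"tx": 0, "ty": 0, "tz": 0, "yaw": 0},
    {"tx": 0, "ty": 0, "tz": 0, "yaw": 0},
    {"tx": 0, "ty": 0, "tz": 0, "yaw": 0},
  ],
)

```text
time_s: 12.4
position: [0.4999, 0.2523, 0.1576]
tool_rot: [[0.896, -0.443, 0.025], [-0.443, -0.897, -0.014], [0.028, 0.002, -1.0]]
ft_force: [0.6, -0.2, 0.2]
grip_width: 0.0853
```

```bash
cat >> look.py <<'E'
if len(sys.argv)>3:
    x,y=map(int,sys.argv[3:5]); k=cv2.inRange(im,(0,0,0),(60,60,60)); k=cv2.morphologyEx(k,cv2.MORPH_CLOSE,np.ones((7,7))); k=cv2.morphologyEx(k,cv2.MORPH_OPEN,np.ones((3,3)))
    for r in top(p,k,.056,300): print('dark',*r)
E
python3 look.py w10 0 1 1
```

```text
[0.4999 0.2523 0.1576] xang -26.28 [ 0.0246 -0.0141 -0.9996] 12.4
brown [600. 143.] [472.5  65.9] 166.2 [63.3 96.4]
brown [123.  24.] [674.5 295.6] 107.6 [22.4 46.7]
blue [502. 296.] [396.6 146.9] 10.5 [87.9 35.1]
blue [303. 243.] [497.4 264. ] 155.2 [ 49.2 116. ]
dark [311. 409.] [399.7 298.7] 63.6 [485.4 148.2]
dark [510. 304.] [405.  152.3] 11.0 [61.4 15.2]
dark [304. 246.] [501. 261.] 155.3 [21.3 80.6]
dark [84. 83.] [649.7 329.1] 96.5 [ 5.  51.7]
```

Request:
carry_out(
  rows=[
    {"tx": -0.6, "ty": -0.5, "tz": 1.5, "yaw": -0.028},
    {"tx": -0.5, "ty": -0.4, "tz": 2, "yaw": 0},
    {"tx": 0, "ty": 0, "tz": 2, "yaw": 0},
    {"tx": 0, "ty": 0, "tz": 1.5, "yaw": 0},
    {"tx": 0, "ty": 0, "tz": 1, "yaw": 0},
    {"tx": 0, "ty": 0, "tz": 0, "yaw": 0},
    {"tx": 0, "ty": 0, "tz": 0, "yaw": 0},
    {"tx": 0, "ty": 0, "tz": 0, "yaw": 0},
  ],
)

```text
time_s: 13.25
position: [0.5, 0.2654, 0.0832]
tool_rot: [[0.909, -0.415, 0.04], [-0.415, -0.91, -0.01], [0.041, -0.008, -0.999]]
ft_force: [-0.1, -0.1, 0.0]
grip_width: 0.0855
```

```bash
python3 look.py w11
```

```text
[0.5    0.2654 0.0832] xang -24.55 [ 0.0403 -0.0096 -0.9991] 13.25
blue [584. 334.] [404.5 146.4] 10.9 [83.6 45.3]
blue [322. 267.] [497.3 264. ] 155.3 [ 49.5 115.6]
```

Request:
carry_out(
  rows=[
    {"tx": 5, "ty": 0, "tz": 0, "yaw": 0},
    {"tx": 0, "ty": 0, "tz": 0, "yaw": 0},
    {"tx": 0, "ty": 0, "tz": 0, "yaw": 0},
    {"tx": 0, "ty": 0, "tz": 0, "yaw": 0},
  ],
)

```text
time_s: 13.7
position: [0.5467, 0.2447, 0.0876]
tool_rot: [[0.909, -0.415, 0.044], [-0.415, -0.91, -0.009], [0.043, -0.01, -0.999]]
ft_force: [0.7, 0.7, 0.3]
grip_width: 0.0853
```

Request:
carry_out(
  rows=[
    {"tx": -1, "ty": 0, "tz": 0, "yaw": 0},
    {"tx": -1, "ty": 0, "tz": 0, "yaw": 0},
    {"tx": -1, "ty": 0, "tz": 0, "yaw": 0},
    {"tx": -1, "ty": 0, "tz": 0, "yaw": 0},
    {"tx": 0, "ty": 0, "tz": 0, "yaw": 0},
    {"tx": 0, "ty": 0, "tz": 0, "yaw": 0},
  ],
)

```text
time_s: 14.3
position: [0.5042, 0.2642, 0.0863]
tool_rot: [[0.91, -0.412, 0.043], [-0.412, -0.911, -0.009], [0.043, -0.01, -0.999]]
ft_force: [-0.1, -0.5, -0.4]
grip_width: 0.0854
```

Request:
carry_out(
  rows=[
    {"tx": 0, "ty": 0, "tz": -4, "yaw": 0},
    {"tx": 0, "ty": 0, "tz": -4, "yaw": 0},
    {"tx": 0, "ty": 0, "tz": -4, "yaw": 0},
    {"tx": 0, "ty": 0, "tz": 0, "yaw": 0},
    {"tx": 0, "ty": 0, "tz": 0, "yaw": 0},
  ],
)

```text
time_s: 14.8
position: [0.4996, 0.2648, 0.21]
tool_rot: [[0.91, -0.413, 0.042], [-0.413, -0.911, -0.009], [0.042, -0.009, -0.999]]
ft_force: [0.8, 0.2, -0.5]
grip_width: 0.0853
```

Request:
carry_out(
  rows=[
    {"tx": 0, "ty": 0, "tz": 5, "yaw": 0},
    {"tx": 0, "ty": 0, "tz": 5, "yaw": 0},
    {"tx": 0, "ty": 0, "tz": 0, "yaw": 0},
    {"tx": 0, "ty": 0, "tz": 0, "yaw": 0},
  ],
)

```text
time_s: 15.2
position: [0.5052, 0.2638, 0.1077]
tool_rot: [[0.91, -0.413, 0.044], [-0.413, -0.911, -0.009], [0.044, -0.01, -0.999]]
ft_force: [0.1, 0.2, 0.6]
grip_width: 0.085
```

Request:
carry_out(
  rows=[
    {"tx": -0.5, "ty": 0.2, "tz": 1, "yaw": 0},
    {"tx": -0.5, "ty": 0.2, "tz": 1, "yaw": 0},
    {"tx": 0, "ty": 0, "tz": 1, "yaw": 0},
    {"tx": 0, "ty": 0, "tz": 1, "yaw": 0},
    {"tx": 0, "ty": 0, "tz": 1, "yaw": 0},
    {"tx": 0, "ty": 0, "tz": 1, "yaw": 0},
    {"tx": 0, "ty": 0, "tz": 0, "yaw": 0},
    {"tx": 0, "ty": 0, "tz": 0, "yaw": 0},
  ],
)

```text
time_s: 16.0
position: [0.4986, 0.2645, 0.0468]
tool_rot: [[0.909, -0.413, 0.051], [-0.413, -0.911, -0.007], [0.049, -0.015, -0.999]]
ft_force: [-0.1, 0.2, 0.2]
grip_width: 0.0851
```

```bash
python3 look.py w12 0 1 1
```

```text
[0.4986 0.2645 0.0468] xang -24.43 [ 0.0509 -0.0066 -0.9987] 16.0
gold [567.  88.] [538.4 147. ] 164.6 [1.4 6.5]
blue [601. 333.] [432.  156.2] 100.9 [32.  38.2]
blue [320. 286.] [498.5 263.5] 155.3 [ 49.6 113.2]
dark [327. 387.] [489.7 270.3] 66.3 [253.9 110.5]
```

Request:
carry_out(
  rows=[
    {"tx": 0, "ty": 0, "tz": 0.15, "yaw": 0},
    {"tx": 0, "ty": 0, "tz": 0, "yaw": 0},
    {"tx": 0, "ty": 0, "tz": 0, "yaw": 0},
    {"tx": 0, "ty": 0, "tz": 0, "yaw": 0},
    {"tx": 0, "ty": 0, "tz": 0, "yaw": 0},
    {"tx": 0, "ty": 0, "tz": 0, "yaw": 0},
    {"tx": 0, "ty": 0, "tz": 0, "yaw": 0},
    {"tx": 0, "ty": 0, "tz": 0, "yaw": 0},
    {"tx": 0, "ty": 0, "tz": 0, "yaw": 0},
    {"tx": 0, "ty": 0, "tz": 0, "yaw": 0},
  ],
  jaw=1,
  squeeze=80,
)

```text
time_s: 17.05
position: [0.4992, 0.2647, 0.0469]
tool_rot: [[0.909, -0.413, 0.053], [-0.413, -0.911, -0.006], [0.051, -0.017, -0.999]]
ft_force: [-0.5, 0.1, -0.4]
grip_width: 0.0143
```

Gripped at a width of 14.3 mm. Lift, turn to 5.3° and carry it over.

Request:
carry_out(
  rows=[
    {"tx": 0, "ty": 0, "tz": -1, "yaw": 0},
    {"tx": 0, "ty": 0, "tz": -2.5, "yaw": 0},
    {"tx": 0, "ty": 0, "tz": -2.5, "yaw": -0.1},
    {"tx": 0, "ty": 0, "tz": -2.5, "yaw": -0.1},
    {"tx": 0, "ty": 0, "tz": -2, "yaw": -0.1},
    {"tx": 0, "ty": 0, "tz": -1, "yaw": -0.1},
    {"tx": 0, "ty": 0, "tz": 0, "yaw": -0.1},
    {"tx": 0, "ty": 0, "tz": 0, "yaw": 0},
    {"tx": 0, "ty": 0, "tz": 0, "yaw": 0},
  ],
)

```text
time_s: 17.95
position: [0.4905, 0.2651, 0.1687]
tool_rot: [[0.995, 0.09, 0.049], [0.091, -0.996, -0.007], [0.048, 0.011, -0.999]]
ft_force: [-0.4, -0.0, -3.2]
grip_width: 0.0148
```

Request:
carry_out(
  rows=[
    {"tx": -0.3, "ty": 3, "tz": 0, "yaw": 0},
    {"tx": -0.5, "ty": 3, "tz": 0, "yaw": 0},
    {"tx": -0.5, "ty": 3, "tz": 0, "yaw": 0},
    {"tx": -0.5, "ty": 3, "tz": 0, "yaw": 0},
    {"tx": -0.5, "ty": 3, "tz": 0, "yaw": 0},
    {"tx": -0.5, "ty": 3, "tz": 0, "yaw": 0},
    {"tx": -0.5, "ty": 3, "tz": 0, "yaw": 0},
    {"tx": -0.5, "ty": 3, "tz": 0, "yaw": 0},
    {"tx": -0.5, "ty": 3, "tz": 0, "yaw": 0},
    {"tx": 0, "ty": 3, "tz": 0, "yaw": 0},
    {"tx": 0, "ty": 0, "tz": 0, "yaw": 0},
    {"tx": 0, "ty": 0, "tz": 0, "yaw": 0},
  ],
)

```text
time_s: 19.15
position: [0.4681, -0.0483, 0.1672]
tool_rot: [[0.997, 0.062, 0.041], [0.062, -0.998, -0.005], [0.04, 0.008, -0.999]]
ft_force: [0.0, -0.4, -2.8]
grip_width: 0.0145
```

```bash
python3 look.py w13; python3 - <<'E'
from h import *
snap('side','pics/side13.png'); s=env.observe(); print(s['position'],s['tool_rot'].round(4).tolist(),s['grip_width'])
E
```

```text
[ 0.4681 -0.0483  0.1672] xang 3.58 [ 0.0408 -0.0053 -0.9992] 19.15
white [348. 310.] [410.9 -78.9] 10.4 [42.4 12.2]
white [285. 309.] [408.1 -26.6] 176.2 [12.2 42.7]
white [370. 204.] [479.3 -75.8] 6.0 [114.3  48.7]
brown [193. 229.] [468.3  39.3] 5.2 [90.3 51.9]
brown [512. 218.] [ 489.  -187.2] 5.4 [90.4 58. ]
gold [232.   3.] [618.   13.9] 93.9 [ 4.5 14.5]
blue [317. 400.] [329.4 -57.2] 93.2 [22.  48.9]
blue [ 82. 312.] [395.  131.7] 10.5 [82.8 45.1]
blue [317. 231.] [464.9 -49.5] 3.8 [108.9  88.3]
[ 0.46826466 -0.04765917  0.16727851] [[0.9971, 0.0643, 0.0413], [0.0646, -0.9979, -0.0056], [0.0408, 0.0082, -0.9991]] 0.014472457516923947
```

Request:
carry_out(
  rows=[
    {"tx": 0.2, "ty": 0.9, "tz": 0, "yaw": -0.03},
    {"tx": 0.2, "ty": 0.9, "tz": 1, "yaw": 0},
    {"tx": 0.2, "ty": 0.9, "tz": 1, "yaw": 0},
    {"tx": 0, "ty": 0, "tz": 1, "yaw": 0},
    {"tx": 0, "ty": 0, "tz": 1, "yaw": 0},
    {"tx": 0, "ty": 0, "tz": 0, "yaw": 0},
    {"tx": 0, "ty": 0, "tz": 0, "yaw": 0},
    {"tx": 0, "ty": 0, "tz": 0, "yaw": 0},
  ],
)

```text
time_s: 20.05
position: [0.4779, -0.0716, 0.1228]
tool_rot: [[0.995, 0.096, 0.038], [0.096, -0.995, -0.003], [0.037, 0.007, -0.999]]
ft_force: [-0.2, 0.3, -2.4]
grip_width: 0.0141
```

```bash
python3 look.py w14; python3 - <<'E'
from h import *
s=env.observe(); R=s['tool_rot']; print(R.round(3).tolist(), 'underside', (s['position']*1000+R@[-3.4,.8,46.8]).round(1))
E
```

```text
[ 0.4779 -0.0716  0.1228] xang 5.51 [ 0.0377 -0.003  -0.9993] 20.05
white [348. 310.] [441.1 -97.4] 12.4 [35.9 10.2]
white [285. 310.] [437.  -53.8] 178.2 [10.2 35.8]
white [322. 163.] [534.  -70.2] 95.4 [ 4.7 48.5]
brown [509. 248.] [ 490.  -187.2] 5.5 [90.6 57.6]
brown [134. 248.] [469.4  37.3] 5.2 [90.7 56.1]
blue [317. 400.] [371.7 -81.7] 95.2 [18.5 41. ]
blue [ 19. 342.] [396.8 114.3] 174.8 [34.7 90.2]
blue [317. 231.] [485.4 -71.6] 5.4 [89.9 74.2]
[[0.995, 0.096, 0.038], [0.096, -0.995, -0.003], [0.038, 0.007, -0.999]] underside [476.4 -72.9  76.1]
```

View pics/w14.png

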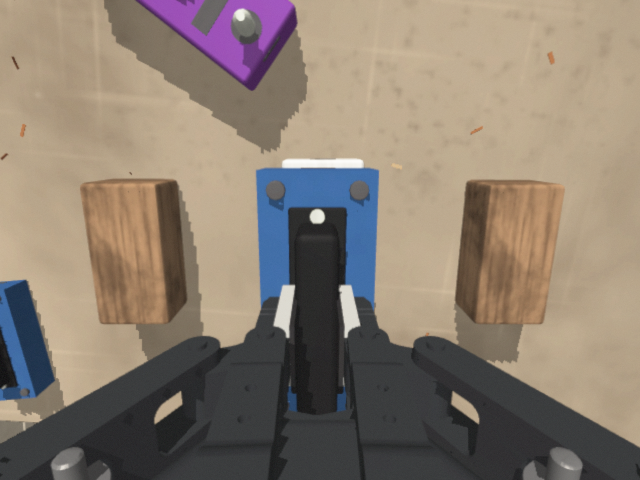

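The upper half is held true. Its front corners are at px (258,170) and (377,170), and the lower half's front edge shows behind at (322,163). Next I'll measure the offset between the two.

```bash
cat > fr.py <<'E'
from h import *
import sys
# front-edge centre of blue top (upper half) and of white strip -> block centres
n=sys.argv[1]; s=env.observe(); R=s['tool_rot']
p=np.load(f'pics/{n}.npy',allow_pickle=True).item(); im=cv2.cvtColor(cv2.imread(f'pics/{n}.png'),cv2.COLOR_BGR2HSV)
uz=s['position'][2]-.0469
b=cv2.inRange(im,(98,120,40),(118,255,255)); b[:,:230]=0; b[:,410:]=0; b[300:]=0
def edge(m,z,lab,th):
    cols=[c for c in range(640) if m[:,c].sum()>255*3]; c0,c1=min(cols),max(cols); print(lab,'cols',c0,c1)
    c=np.array([[x,np.argmax(m[:,x]>0)] for x in cols[8:-8]],float); P=plane(p,c,z)[:,:2]*1000
    r=int(c[:,1].mean())+12; row=[x for x in cols if m[min(r,479),x]] if lab=='blue' else cols
    E=plane(p,[[min(row),r],[max(row),r]],z)[:,:2]*1000; 
    a=np.degrees(np.arctan2(P[-1,1]-P[0,1],P[-1,0]-P[0,0]))+90; u=np.array([np.cos(np.radians(th)),np.sin(np.radians(th))]); v=np.array([-u[1],u[0]])
    f=np.median(P@u); w=(E@v); C=u*(f-58)+v*w.mean(); print(lab,'centre',C.round(1),'ang',round(a,2),'width',w.round(1),abs(w[0]-w[1]).round(1))
    return C
edge(b,uz+.028,'blue',5.4)
E
python3 fr.py w14
```

```text
blue cols 257 377
blue centre [476.1 -71.8] ang 5.4 width [ -91.9 -140.6] 48.8
```

Request:
carry_out(
  rows=[
    {"tx": 0.1, "ty": 0.3, "tz": 0.6, "yaw": 0},
    {"tx": 0, "ty": 0, "tz": 0.7, "yaw": 0},
    {"tx": 0, "ty": 0, "tz": 0.7, "yaw": 0},
    {"tx": 0, "ty": 0, "tz": 0.4, "yaw": 0},
    {"tx": 0, "ty": 0, "tz": 0, "yaw": 0},
    {"tx": 0, "ty": 0, "tz": 0, "yaw": 0},
  ],
)

```text
time_s: 20.7
position: [0.4805, -0.0748, 0.0973]
tool_rot: [[0.995, 0.096, 0.039], [0.096, -0.995, -0.004], [0.038, 0.007, -0.999]]
ft_force: [-0.0, 0.4, -2.4]
grip_width: 0.0141
```

```bash
python3 look.py w15|grep -v brown; python3 - <<'E'
from h import *
s=env.observe(); R=s['tool_rot']; print(R.round(3).tolist(), 'underside', (s['position']*1000+R@[-3.4,.8,46.8]).round(1),s['ft_force'])
E
python3 fr.py w15
```

```text
[ 0.4805 -0.0748  0.0973] xang 5.51 [ 0.039  -0.0036 -0.9992] 20.7
white [348. 310.] [455.1 -97. ] 12.6 [31.8  9.1]
white [285. 309.] [451.6 -58.3] 178.2 [ 9.1 31.8]
blue [317. 400.] [393.5 -83.1] 95.0 [16.4 36.4]
blue [  6. 379.] [390.7 101.8] 174.9 [13.5 65.5]
blue [318. 231.] [494.1 -74.1] 5.3 [80.5 66. ]
[[0.995, 0.096, 0.039], [0.096, -0.995, -0.004], [0.039, 0.007, -0.999]] underside [479.1 -76.1  50.5] [-0.50344473 -0.61075484 -3.57621895]
blue cols 257 377
blue centre [478.8 -75. ] ang 5.4 width [ -95.3 -144.2] 48.8
```

Aligned within about 0.5 mm. Start the insertion.

Request:
carry_out(
  rows=[
    {"tx": 0, "ty": 0, "tz": 0.3, "yaw": 0},
    {"tx": 0, "ty": 0, "tz": 0.3, "yaw": 0},
    {"tx": 0, "ty": 0, "tz": 0.3, "yaw": 0},
    {"tx": 0, "ty": 0, "tz": 0, "yaw": 0},
  ],
)

```text
time_s: 21.15
position: [0.4811, -0.0749, 0.0881]
tool_rot: [[0.995, 0.096, 0.04], [0.096, -0.995, -0.004], [0.04, 0.008, -0.999]]
ft_force: [0.4, -0.7, -3.2]
grip_width: 0.0145
```

Request:
carry_out(
  rows=[
    {"tx": -0.03, "ty": 0, "tz": 0.2, "yaw": 0},
    {"tx": 0, "ty": 0, "tz": 0.2, "yaw": 0},
    {"tx": 0, "ty": 0, "tz": 0.1, "yaw": 0},
    {"tx": 0, "ty": 0, "tz": 0, "yaw": 0},
  ],
)

```text
time_s: 21.55
position: [0.4811, -0.075, 0.0826]
tool_rot: [[0.995, 0.096, 0.04], [0.096, -0.995, -0.004], [0.04, 0.008, -0.999]]
ft_force: [0.7, -0.1, -2.7]
grip_width: 0.0142
```

Request:
carry_out(
  rows=[
    {"tx": 0, "ty": 0, "tz": 0.2, "yaw": 0},
    {"tx": 0, "ty": 0, "tz": 0.2, "yaw": 0},
    {"tx": 0, "ty": 0, "tz": 0, "yaw": 0},
  ],
)

```text
time_s: 21.85
position: [0.4814, -0.0751, 0.0794]
tool_rot: [[0.995, 0.096, 0.041], [0.096, -0.995, -0.005], [0.041, 0.009, -0.999]]
ft_force: [-2.1, 0.9, 4.2]
grip_width: 0.0141
```

Request:
carry_out(
  rows=[
    {"tx": -0.03, "ty": 0, "tz": 0.2, "yaw": 0},
    {"tx": 0, "ty": 0, "tz": 0.2, "yaw": 0},
  ],
)

```text
time_s: 22.05
position: [0.4812, -0.0753, 0.0769]
tool_rot: [[0.994, 0.097, 0.042], [0.097, -0.995, -0.006], [0.041, 0.01, -0.999]]
ft_force: [-12.5, -1.9, 27.3]
grip_width: 0.0145
```

Request:
carry_out(
  rows=[
    {"tx": 0, "ty": 0, "tz": 0.2, "yaw": 0},
    {"tx": 0, "ty": 0, "tz": 0.2, "yaw": 0},
  ],
)

```text
time_s: 22.25
position: [0.4812, -0.0754, 0.0768]
tool_rot: [[0.994, 0.097, 0.045], [0.097, -0.995, -0.007], [0.044, 0.011, -0.999]]
ft_force: [-10.3, 2.0, 29.7]
grip_width: 0.0143
```

Request:
carry_out(
  rows=[
    {"tx": -0.1, "ty": 0, "tz": 0.2, "yaw": 0},
    {"tx": -0.05, "ty": 0, "tz": 0.2, "yaw": 0},
  ],
)

```text
time_s: 22.45
position: [0.4811, -0.0753, 0.0769]
tool_rot: [[0.994, 0.096, 0.051], [0.097, -0.995, -0.008], [0.05, 0.013, -0.999]]
ft_force: [-8.0, 2.8, 25.8]
grip_width: 0.0146
```

```bash
python3 look.py w20; python3 - <<'E'
from h import *
p,im=snap('scene','pics/sc20.png'); p2,im2=snap('side','pics/sd20.png'); s=env.observe(); print(s['ft_force'],s['wrist_torque'],s['position'])
def crop(p,im,h,W,H):
    c=proj(p,[[.479,-.076,.03]])[0].astype(int); print(c); a=im[max(0,c[1]-h*H//W):c[1]+h*H//W,c[0]-h:c[0]+h]; return cv2.resize(a,(W,H),interpolation=cv2.INTER_CUBIC)
o=np.vstack([np.hstack([crop(p,im,45,400,300),crop(p2,im2,45,400,300)]),np.hstack([cv2.resize(cv2.imread('pics/w20.png')[:,:,::-1],(400,300)),np.zeros((300,400,3),np.uint8)])])
cv2.imwrite('pics/m20.png',o[:,:,::-1])
E
```

```text
[ 0.4811 -0.0753  0.0769] xang 5.57 [ 0.0511 -0.0078 -0.9987] 22.45
white [348. 310.] [465.4 -94.7] 12.4 [28.5  8.1]
white [285. 310.] [462.3 -60. ] 178.2 [ 8.1 28.4]
brown [544. 276.] [ 490.2 -185.7] 5.3 [91.9 60. ]
brown [ 83. 276.] [470.1  35.5] 5.2 [92.  59.4]
blue [317. 401.] [410.4 -82.2] 95.0 [14.6 32.6]
blue [316. 231.] [500.8 -73.8] 5.5 [71.2 59.4]
[-8.39768942  2.62865988 24.71688509] [1.05559559 0.9504993  0.1558997 ] [ 0.48113663 -0.07535493  0.07687323]
[284 263]
[314 287]
```

View pics/m20.png

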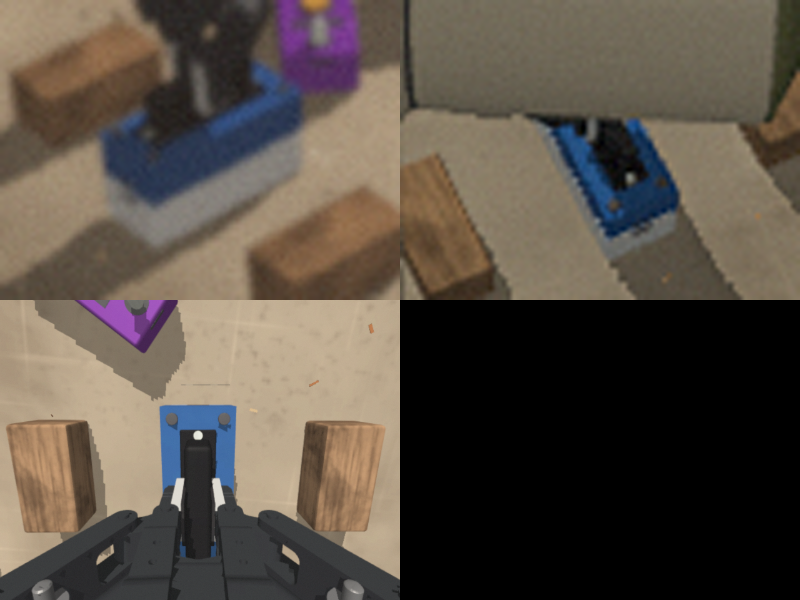

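Visually shut: in the scene crop the blue sits on the pale half along its full length at about (200,190), and the side crop agrees. The gripper's roll differs from its roll at the grasp, so I'll check whether the block has levelled relative to the tool.

```bash
python3 fr.py w20; python3 - <<'E'
from h import *
g=[cv2.cvtColor(cv2.imread(f'pics/{n}.png'),cv2.COLOR_BGR2GRAY) for n in('w14','w15','w20')]
# track bolts / corners / rib dot / rib
pts=np.array([[275,190],[359,190],[317,216],[258,171],[377,171],[300,236],[334,236]],np.float32).reshape(-1,1,2)
for a,b in((0,1),(0,2),(1,2)):
    q,st,e=cv2.calcOpticalFlowPyrLK(g[a],g[b],pts,None,winSize=(17,17),maxLevel=1); print((q-pts).reshape(-1,2).round(2).tolist())
pw=np.load('pics/w20.npy',allow_pickle=True).item(); V=np.array(pw['view']);s=env.observe();print('cam in tool',(s['tool_rot'].T@(-V[:3,:3].T@V[:3,3]-s['position'])).round(4),s['time_s'])
E
```

```text
blue cols 256 376
blue centre [479.5 -75.2] ang 5.43 width [ -95.5 -144.5] 49.0
[[0.029999999329447746, 0.029999999329447746], [0.019999999552965164, -0.029999999329447746], [0.0, -0.0], [0.03999999910593033, -0.10000000149011612], [-0.07000000029802322, -0.009999999776482582], [-0.05000000074505806, 0.05000000074505806], [-0.07000000029802322, -0.03999999910593033]]
[[-0.550000011920929, 0.11999999731779099], [32.86000061035156, 134.2100067138672], [-0.46000000834465027, 0.07999999821186066], [-0.8399999737739563, 0.1599999964237213], [-0.7200000286102295, 0.019999999552965164], [-0.17000000178813934, 0.11999999731779099], [-0.10999999940395355, -0.03999999910593033]]
[[-0.5299999713897705, 0.05000000074505806], [5.75, 1.9199999570846558], [-0.46000000834465027, 0.09000000357627869], [-0.8700000047683716, 0.25], [-0.6499999761581421, 0.029999999329447746], [-0.14000000059604645, 0.07999999821186066], [-0.05000000074505806, -0.009999999776482582]]
cam in tool [ 0.0688 -0.0003 -0.1314] 22.6
```

Request:
carry_out(
  rows=[
    {"tx": -0.1, "ty": 0, "tz": 0.28, "yaw": 0},
    {"tx": -0.1, "ty": 0, "tz": 0.28, "yaw": 0},
    {"tx": -0.1, "ty": 0, "tz": 0.28, "yaw": 0},
  ],
)

```text
time_s: 22.9
position: [0.4812, -0.0755, 0.0767]
tool_rot: [[0.993, 0.096, 0.063], [0.097, -0.995, -0.01], [0.062, 0.016, -0.998]]
ft_force: [-2.5, -0.5, 20.2]
grip_width: 0.0144
```

```bash
cat > chk.py <<'E'
from h import *
import sys
snap('wrist',f'pics/{sys.argv[1]}.png'); s=env.observe(); print(s['time_s'],s['position'].round(4),s['tool_rot'][2].round(4),s['ft_force'].round(1),s['wrist_torque'].round(2))
g=[cv2.cvtColor(cv2.imread(f'pics/{n}.png'),cv2.COLOR_BGR2GRAY) for n in('w15',sys.argv[1])]
pts=np.array([[275,190],[317,216],[258,171],[377,171],[300,236],[334,236]],np.float32).reshape(-1,1,2)
q,st,e=cv2.calcOpticalFlowPyrLK(g[0],g[1],pts,None,winSize=(17,17),maxLevel=1); print((q-pts).reshape(-1,2).astype(float).round(2).tolist())
E
python3 chk.py w21
```

```text
22.95 [ 0.4812 -0.0757  0.0766] [ 0.0622  0.0169 -0.9979] [-6.9  4.1 30.7] [ 1.02  1.12 -0.05]
[[-0.75, 0.51], [-0.82, 0.48], [-1.14, 1.14], [-1.26, 0.91], [-0.29, -0.05], [-0.33, -0.12]]
```

Request:
carry_out(
  rows=[
    {"tx": -0.03, "ty": 0, "tz": 0.25, "yaw": 0},
  ],
)

```text
time_s: 23.05
position: [0.4813, -0.0756, 0.0766]
tool_rot: [[0.993, 0.096, 0.066], [0.097, -0.995, -0.011], [0.064, 0.018, -0.998]]
ft_force: [-12.0, 3.3, 34.2]
grip_width: 0.0144
```

```bash
python3 - <<'E'
from h import *
for i in range(8):
    im=env.get_image(['scene','side'][i%2]); s=env.observe(); print(s['time_s'],s['position'].round(4),s['tool_rot'][2].round(4),s['ft_force'].round(1),s['grip_width'].round(4))
    if i%2==0: cv2.imwrite('pics/sc30.png',im[:,:,::-1])
E
python3 chk.py w30; python3 look.py w31|grep brown; python3 -c "
import cv2
a=cv2.imread('pics/sc30.png')[225:305,225:345]; cv2.imwrite('pics/f30.png',cv2.resize(a,(780,520),interpolation=cv2.INTER_CUBIC))"
```

```text
23.15 [ 0.4813 -0.0756  0.0766] [ 0.0645  0.0179 -0.9978] [-8.8  2.8 32.9] [ 1.04  1.77 -0.01]
[[-1.01, 0.8], [-1.05, 0.62], [-1.37, 1.51], [-1.71, 1.33], [-0.17, -0.12], [-0.31, -0.07]]
brown [542. 278.] [ 490.1 -185.7] 5.3 [91.2 60. ]
brown [ 81. 279.] [469.8  35.5] 5.2 [91.5 59.4]Traceback (most recent call last):
  File "<stdin>", line 3, in <module>
AttributeError: 'float' object has no attribute 'round'
[ WARN:0@0.023] global loadsave.cpp:275 findDecoder imread_('pics/sc30.png'): can't open/read file: check file path/integrity
Traceback (most recent call last):
TypeError: 'NoneType' object is not subscriptable
```

```bash
python3 - <<'E'
from h import *
for i in range(10):
    im=env.get_image('scene'); s=env.observe()
    if i%3==0: print(s['time_s'],s['position'].round(4),s['tool_rot'][2].round(4),s['ft_force'].round(1),s['grip_width'])
    if i==0: acc=np.zeros(im.shape)
    acc+=im/10.
a=acc[225:305,225:345].astype(np.uint8); cv2.imwrite('pics/f30.png',cv2.resize(a[:,:,::-1],(780,520),interpolation=cv2.INTER_CUBIC))
E
python3 chk.py w32
```

```text
23.25 [ 0.4813 -0.0756  0.0766] [ 0.0644  0.0178 -0.9978] [-10.4   3.1  31.7] 0.014158946005441805
23.4 [ 0.4813 -0.0756  0.0766] [ 0.0645  0.0178 -0.9978] [-9.5  3.8 32.5] 0.014478724595488629
23.55 [ 0.4813 -0.0756  0.0766] [ 0.0644  0.0178 -0.9978] [-10.1   3.7  31.7] 0.014163829641748034
23.7 [ 0.4813 -0.0756  0.0766] [ 0.0645  0.0179 -0.9978] [-10.3   2.7  32.1] 0.014615128062226554
23.75 [ 0.4813 -0.0757  0.0766] [ 0.0644  0.0178 -0.9978] [-9.4  2.9 32.9] [0.96 1.71 0.04]
[[-0.99, 0.78], [-1.06, 0.62], [-1.38, 1.52], [-1.7, 1.3], [-0.2, -0.08], [-0.42, -0.09]]
```

View pics/f30.png

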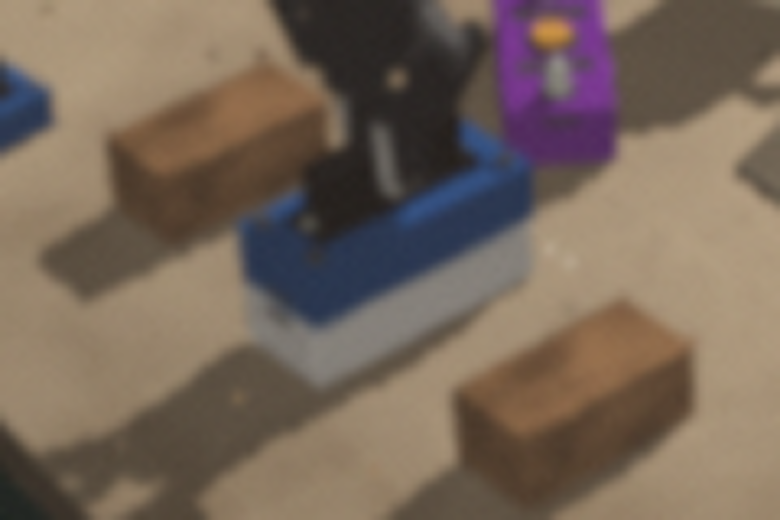

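The mould is shut, with no gap along the long side or the near end (joint from about (245,285) through (320,325) to (530,225) px). The hold is steady at 32 N. Handing in.

```bash
python3 fr.py w32; python3 -c "
from rig import env
print(env.close_job())"
```

```text
blue cols 255 375
blue centre [479.1 -75.5] ang 5.96 width [ -95.8 -144.7] 48.9
the job is handed in; nothing more can be done
None
```

I set the aluminium lower half midway between the packing blocks and let go of it. I then fitted the larger blue half over the dowels, pressed it shut and handed in at about 24 s, still holding the rib and pressing.

**Position:** After release the lower half measured (478.7, -75.6) mm, against a packing midpoint of about (477.6, -75.4). It lies at about 5.3–5.6° to the packing blocks' 5.1°. The closed mould last measured (479.1, -75.5).

**Closure:** The final push was a steady 32 N down over the last 0.6 s, with the tool not moving. The tool height puts the upper half's underside at about 29.7 mm (30 is shut). The last scene picture shows no gap on the two sides it can see.

**Bystanders:** The packing blocks read the same to within about 0.5 mm before and after the final presses. I did not re-measure the other items on the bench, but the arm did not work near them.

**Doubts:**
- **Tool tilt:** The tool drifted to about 3.8° off vertical, and a sideways force of about 10 N remained. The wrist pictures suggest the blue half turned in the pads and seated flat, but the far (+y) side could not be seen directly.
- **Angle reading:** The last reading of the upper half's angle was 5.96°, against 5.4° earlier. I put that down to the camera tilt.

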